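# Lock the centrifuge rotor with its lock bar

## Robot

A 7-joint arm with a two-finger parallel gripper is mounted at the origin on the work surface. World frame = base frame: x ahead of the robot, y to its left, z up, the work surface at z = 0. Lengths are in m, angles in rad, forces in N, time in s.
With the tool pointing down it reaches from about 0.4 to 0.85 m from the base axis. Payload 4.5 kg.
Tool frame: the origin (TCP) lies on the centre line of the jaws, within the pads' length; the fingertips stand 25 mm ahead of it and the grasp point (between the pads) lies 6 mm ahead of it; z points along the fingers, y is the direction in which the jaws open and shut (so a half turn about z gives the same grasp; the last joint's range is limited). The gripper opens to 88 mm and grips with 3 to 60 N. Pads are 18 mm wide; open, the fingers measure 123 mm over their backs; the gripper's body (75 mm by 187 mm) begins 45 mm behind the grasp point.
Start: joints at [-1.1, 0.689, -0.195, 1.565, 0.157, 0.902, -0.215], TCP at [0.264, 0.566, 0.264] pointing down, gripper open.
Joint ranges: [-3.01, 3.01], [-0.46, 2.08], [-1.47, 1.51], [0.13, 2.56], [-1, 4.14], [0.04, 2.09], [-2.66, 2.66]. Speed limits (rad/s): [2.57, 2.57, 3.14, 3.14, 3.14, 3.14, 3.14].

## Interface

Orientations are given as a unit quaternion [x, y, z, w].
In Python, from plant import r, eyes gives the robot as it stands.
- The arm moves only by the tool servo_tool, never from a script. Its argument "deltas" is a list of rows, each an object of numbers: "dx", "dy", "dz": the shift along the tool's x, y, z in units of 60 mm (1.0 is 60 mm); "ax", "ay", "az": the turn, a rotation vector about the tool's x, y, z in units of 6 degrees (1.0 is 6 degrees); "hand": the finger opening in mm, from 0 to 88.1. A call has 1 to 10 rows; each row is the pose to reach, as a shift and turn from the pose commanded when the call began, along the tool's axes at that moment; what a row does not reach only later rows make up. A row lasts 1/8 s, in which the tool goes at most 62.5 mm and 10.7 degrees, less where a joint would pass 70% of its speed; a pose out of reach is approached as far as the arm can. A call with a gripper value outside its range is refused whole. The fingers move at their own pace and stop on an object; "newtons" is the grip in N (left out, the last holds). Time passes only in rows, so rows that repeat a pose let the fingers close. It gives the time, the measured TCP pose, the force and the opening at its end, in the units of the state.
- r.get_state(): the state, without advancing time (a new reading comes with each control period).
- eyes.snapshot(name): name is "side" or "top" or "wrist"; returns (picture, depth): 420x560x3 uint8, red, green, blue; 420x560 float32, m along the optical axis (not along the pixel's ray), 0 where there is no reading.
- eyes.camera_model(name): a dict with "fx", "fy", "cx", "cy" (pixels), "pose" (4x4, takes a point from camera to world coordinates). Camera axes: x right, y up, looking along -z (the intrinsics and any distortion apply to the point x, -y, -z); pixel columns grow to the right and rows downward; lengths in m; the calibration is good to about 2 mm. A picture is of the moment at which its call begins: read the wrist's pose just before it. camera_model takes no time and is no camera call; for the wrist camera it gives the pose at the moment of the call.
- r.finish_job(): hands the job in, once; it reports no verdict.
The state is a dict: "clock": time; "q": joint angles; "qd": joint speeds; "joint_torque": joint torques, N m; "tool_pos": TCP position; "eef_rot": TCP orientation; "contact_force": force on the tool from outside, world axes, zero at the start; "moment": the same for the moment, N m; "opening": opening from 0.0 (shut) to 1.0 (fully open).
Only numpy, scipy, OpenCV 4.12 (cv2) and the standard library are available. Lean on these libraries where they do the work, as an engineer would, in place of code of your own. Each camera call takes 0.05 s, during which the arm holds its last target.

## Task

A rotor has just been set on the drive spindle of the opened centrifuge; lock it so that its nut can be tightened later. With a fingertip against one of its four steel tube sleeves, push the rotor round until either of the two slots in its rim lines up with the lock bar on the deck, then push the bar by its thumb tab, through the slot, until it is fully home with the tab up against the bar's guide. Only push: do not lift the rotor off its seat, and leave the loose nut, spanner and grease jar on the deck, and the things standing on the bench, where they are.

Things in the scene. Friction and masses are not known exactly. Their poses are not given: they have to be found in the camera images.
- centrifuge: White centrifuge, lid taken off, fixed; 398 mm deep, 400 mm wide, flat deck 200 mm above the bench. Origin on the bench under the rotor's axis. Own x points to its rear, y to its left. The control panel slopes down on the -x side (the deck ends 128 mm, the casing 208 mm before the axis). Round bowl opening of 112 mm radius. The lock bar lies on the left of the deck, on the line own x = 0.
- rotor_centre (a point): Middle of the top face of the rotor's disc, on the vertical axis, 214 mm above the bench. Aluminium disc, 190 mm diameter, 10 mm thick, with two open slots in its rim at opposite ends of one diameter; this point's x axis runs along that diameter. Turns without limit either way, light friction (0.04 N m), stays where it is left. About 0.65 kg, not screwed down.
- slot0 (a point): Mouth of one rim slot, in mid-width at the rim, level with the disc's top, 95 mm from the axis on the rotor's +x side. Slots are 16 mm wide and 33 mm deep (radially), open above and below; either one serves.
- slot1 (a point): Mouth of the other, opposite rim slot.
- sleeve0 (a point): Centre of a steel tube sleeve 15 mm above the disc's top (229 mm above the bench), 55 mm from the axis. Four equal sleeves stand at 45, 135, 225 and 315 degrees from the rotor's x axis, so a slot or a bare place lies midway between neighbours. 27 mm diameter (31 at the lip), leaning 0.3 rad inwards (foot 60 mm from the axis), tops 40 mm above the disc.
- hub_top (a point): Top of the fixed spindle on the rotor's axis, 240 mm above the bench, 14 mm thick; round its foot the rotor has a low hub of 30 mm radius, 10 mm high.
- rotor_lift (a joint): How far the rotor has been raised off its seat, m; 0 is seated.
- bar_tab (a point): Middle of the outer face (rubber pad) of the lock bar's upturned thumb tab: 36 mm wide, 7 mm thick, from 206 to 240 mm above the bench. x axis: the way the bar is pushed, level and straight at the rotor's axis. Bar drawn back: the face is 197 mm from the axis, 3 mm inside the casing's left edge. The bar is 12 mm wide, 10 mm thick, level with the disc, its round nose 96 mm ahead of the face.
- lock_bar (a joint): How far the lock bar is pushed in, m: 0 drawn back (nose 6 mm clear of the rotor's rim), 0.034 fully home (tab against the guide, nose 28 mm inside the slot). Friction about 2.5 N, stays where it is left. Unless a slot faces it within about 4 mm the nose stops against the rim at about 0.007; nearer than that the round nose centres the slot by itself.
- guide_top (a point): Middle of the top of the bar's guide, a fixed dark steel bracket on the deck, 39 mm wide, 44 mm long (112 to 156 mm from the axis), 20 mm high; the bar runs under it.
- rotor_nut: Rotor nut, loose: steel hexagon 32 mm wide, 20 mm high, on the rear right of the deck. Origin at its underside. Leave it.
- wrench: Steel ring spanner, 184 mm long, 9 mm high, loose, lying flat on the right of the deck. Leave it.
- grease_jar: Small white jar with a black cap, 40 mm diameter, 42 mm high, loose, on the deck at the rear left, beside the lock bar. Origin at its underside. Leave it.
- tube_rack: White rack block 50 x 150 x 60 mm, fixed on the bench to the left of the centrifuge, with stoppered tubes that reach 137 mm above the bench. Origin at its underside.
- tube0_mid (a point): Amber test tube with a black stopper, 16 mm diameter, loose in the rack; the point is on its axis 60 mm above its foot. Leave it.
- tube1_mid (a point): The other such tube in the rack. Leave it.
- beaker: Glass beaker, 72 mm diameter, 95 mm high, loose on the bench at the left. Origin at its underside. Leave it.
- wash_bottle: White wash bottle, 64 mm diameter, 180 mm high with its spout, loose on the bench at the left. Origin at its underside. Leave it.
- spare_sleeve: Spare steel sleeve, 27 mm diameter, 92 mm high, standing loose on the bench at the left. Origin at its underside. Leave it.

How it is judged:
On the way, in this order (a step that is already met when the one before it is completed fails the run):
1. a rim slot of the rotor faces the lock bar (angle between the x axis of rotor_centre and the x axis of bar_tab, either way round below 0.08 rad), for 0.2 s.
2. the lock bar is pushed home through the slot (value of joint lock_bar above 0.031 m and angle between the x axis of rotor_centre and the x axis of bar_tab, either way round below 0.05 rad), for 0.2 s.
At the end, for the whole second after the job is handed in: The lock bar is home (pushed in more than 31 of its 34 mm), standing in a slot of the rotor (slot line within 0.05 rad of the bar), and the rotor sits on its seat (raised less than 3 mm) (all of step 2 and value of joint rotor_lift below 0.003 m); the robot touches nothing.
It fails at once if the rotor is lifted off its seat (more than 6 mm) (value of joint rotor_lift above 0.006 m).
It fails at once if the nut, spanner or grease jar on the deck is moved (more than 15 mm) (distance of any of rotor_nut, wrench, grease_jar from where it was at the start of the episode above 0.015 m).
It fails at once if a tube in the rack is moved (more than 15 mm) (distance of any of tube0_mid, tube1_mid from where it was at the start of the episode above 0.015 m).
It fails at once if the beaker, wash bottle or spare sleeve on the bench is moved (more than 15 mm) (distance of any of beaker, wash_bottle, spare_sleeve from where it was at the start of the episode above 0.015 m).
It also fails if it takes over 51 s, if anything falls off the work surface, if the arm or the gripper's body presses on something with over 40 N, if the wrist force passes 120 N, or if a joint passes its speed limit or range.

## Working session

There is one attempt and no reset: what is moved stays moved. The work goes in short steps, Python scripts to look and compute and a tool call to move; the robot and the scene stay as the last step left them, time stands still between calls to the robot, and variables do not carry over. Pictures are saved under pics/ and viewed, and the job is handed in when it is done.

Besides the shell and the picture viewer there is one more tool, called after ">>>" in YAML: its name, and indented under it one key for each argument. servo_tool: Moves the arm, as the interface text tells. Its arguments: {"type":"object","properties":{"deltas":{"type":"array","items":{"type":"object","properties":{"dx":{"type":"number"},"dy":{"type":"number"},"dz":{"type":"number"},"ax":{"type":"number"},"ay":{"type":"number"},"az":{"type":"number"},"hand":{"type":"number"}}}},"newtons":{"type":"number"}},"required":["deltas"]}

```bash
ls; mkdir -p pics; python3 - <<'E'
from plant import r, eyes
import cv2, numpy as np
s=r.get_state(); print({k:np.round(v,3) for k,v in s.items()})
for n in ("side","top","wrist"):
    m=eyes.camera_model(n); print(n,{k:np.round(v,3) for k,v in m.items()})
    p,d=eyes.snapshot(n); cv2.imwrite(f"pics/{n}0.png",p[:,:,::-1]); np.save(f"pics/{n}0.npy",d)
E
```

```text
pics
{'clock': np.float64(0.0), 'q': array([-1.1  ,  0.69 , -0.195,  1.566,  0.157,  0.902, -0.215]), 'qd': array([-0.001, -0.002, -0.001, -0.001, -0.   ,  0.001, -0.001]), 'joint_torque': array([ 0.0000e+00, -5.2758e+01, -1.2670e+00, -1.5343e+01, -5.3000e-02,
        7.0000e-03,  0.0000e+00]), 'tool_pos': array([0.264, 0.566, 0.263]), 'eef_rot': array([ 0.217,  0.976, -0.001, -0.   ]), 'contact_force': array([ 0.556,  0.484, -0.771]), 'moment': array([0.018, 0.02 , 0.003]), 'opening': np.float64(0.997)}
side {'fx': np.float64(422.152), 'fy': np.float64(422.152), 'cx': np.float64(278.138), 'cy': np.float64(211.756), 'pose': array([[-0.848,  0.319, -0.424,  0.129],
       [-0.531, -0.51 ,  0.677,  0.821],
       [-0.001,  0.799,  0.602,  0.784],
       [ 0.   ,  0.   ,  0.   ,  1.   ]])}
top {'fx': np.float64(405.697), 'fy': np.float64(405.697), 'cx': np.float64(275.115), 'cy': np.float64(209.777), 'pose': array([[-0.013,  0.993, -0.113,  0.426],
       [-1.   , -0.015, -0.017,  0.096],
       [-0.019,  0.113,  0.993,  1.089],
       [ 0.   ,  0.   ,  0.   ,  1.   ]])}
wrist {'fx': np.float64(296.068), 'fy': np.float64(296.068), 'cx': np.float64(277.402), 'cy': np.float64(208.229), 'pose': array([[ 0.423, -0.86 , -0.285,  0.189],
       [ 0.906,  0.4  ,  0.135,  0.602],
       [-0.002, -0.315,  0.949,  0.384],
       [ 0.   ,  0.   ,  0.   ,  1.   ]])}
```

View pics/side0.png

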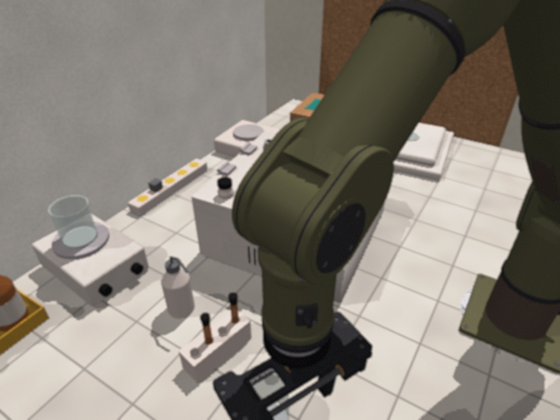

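View pics/top0.png

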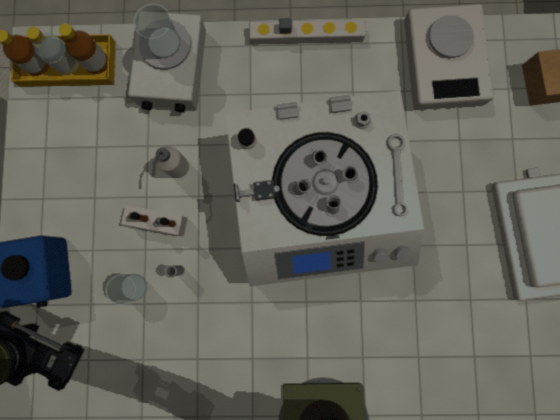

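View pics/wrist0.png

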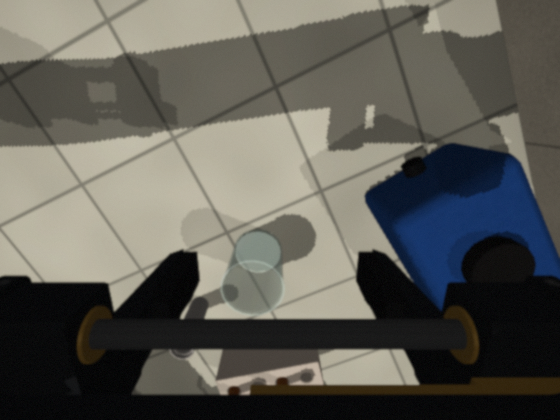

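The top view shows everything: rotor centre about (325,182), dark slots about (343,152) and (307,214), tab about (237,192), jar (246,137). I'll enlarge it and measure.

```bash
cat > h.py <<'E'
import numpy as np
from plant import r, eyes
def ray(m,u,v,z):
    P=m["pose"]; d=P[:3,:3]@np.array([(u-m["cx"])/m["fx"],-(v-m["cy"])/m["fy"],-1.0]); o=P[:3,3]
    return o+d*(z-o[2])/d[2]
def proj(m,p):
    P=m["pose"]; c=P[:3,:3].T@(np.asarray(p)-P[:3,3]); return np.array([m["cx"]+m["fx"]*c[0]/-c[2], m["cy"]-m["fy"]*c[1]/-c[2]])
E
python3 - <<'E'
import cv2
p=cv2.imread("pics/top0.png")[120:240,225:385]
cv2.imwrite("pics/topz.png",cv2.resize(p,None,fx=5,fy=5,interpolation=cv2.INTER_CUBIC))
E
```

```text
(no output)
```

View pics/topz.png

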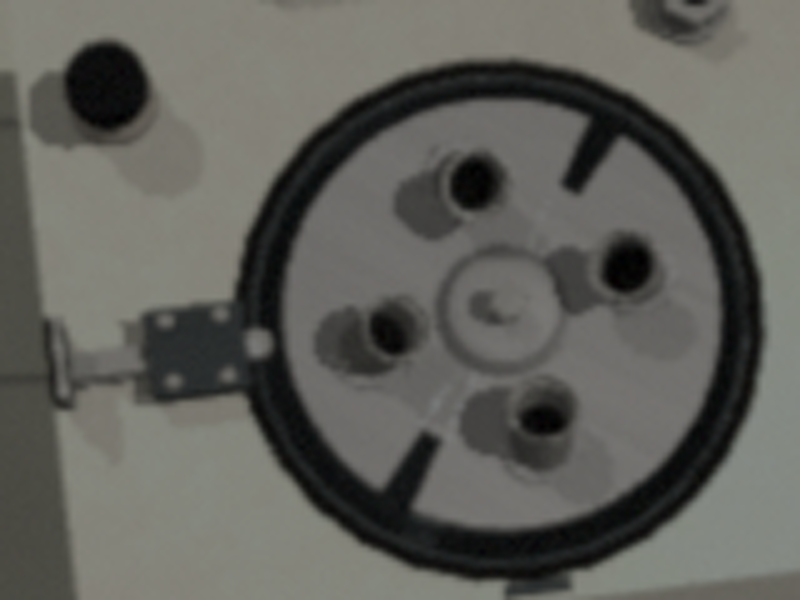

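```bash
python3 - <<'E'
from h import *
import cv2
m=eyes.camera_model("top"); p=cv2.imread("pics/top0.png"); d=np.load("pics/top0.npy")
Z=lambda u,v:((u+.5)/5-.5+225,(v+.5)/5-.5+120)
def pt(u,v,z): return ray(m,*Z(u,v),z)
g=p.mean(2); mask=(g<62).astype(np.uint8)*255
cs,_=cv2.findContours(mask[120:240,225:385],cv2.RETR_CCOMP,cv2.CHAIN_APPROX_NONE)
for c in cs:
    if cv2.contourArea(c)>60:
        (cx,cy),rad=cv2.minEnclosingCircle(c); print(cv2.contourArea(c),cx+225,cy+120,rad)
# disc rim by hand picks on zoomed image
for n,q,z in [("rim",[(285,305),(722,305),(505,97),(500,530)],.214),("bowl out",[(238,315),(762,325),(500,62),(505,578)],.2)]:
    P=np.array([pt(*a,z) for a in q]); 
    A=np.c_[2*P[:,:2],np.ones(4)]; s=np.linalg.lstsq(A,(P[:,:2]**2).sum(1),rcond=None)[0]; print(n,s[:2],np.sqrt(s[2]+s[0]**2+s[1]**2))
print("hub",pt(492,305,.24), pt(501,308,.224))
a,b=pt(606,125,.214),pt(397,505,.214); print("slots",a,b,np.linalg.norm(a-b),"ang",np.degrees(np.arctan2(*(a-b)[1::-1])),"mid",(a+b)/2)
a2,b2=pt(573,188,.214),pt(432,436,.214); print("inner",a2,b2,np.linalg.norm(a2-b2),np.degrees(np.arctan2(*(a2-b2)[1::-1])))
for n,q,z in [("tab top outer",(50,322),.24),("tab top outer2",(62,405),.24),("nose",(260,343),.214),("guide",(193,350),.22),("jar",(107,85),.242)]: print(n,pt(*q,z))
for n,q in [("s",(475,180)),("s",(628,263)),("s",(545,418)),("s",(393,328))]: print(n,pt(*q,.25))
print("depth disc",[ray(m,*Z(*q),0)[:0] for q in []],)
for q in [(350,420),(650,400),(107,85),(150,200),(55,360)]:
    u,v=Z(*q); print(q,d[int(round(v)),int(round(u))])
E
```

```text
116.5 333.58333587646484 205.33333587646484 8.090304374694824
125.0 299.7692337036133 187.07691955566406 8.301019668579102
83.5 349.5 172.5 5.700977325439453
82.5 319.83333587646484 156.16666793823242 5.602679252624512
8745.5 314.13502502441406 185.29730224609375 62.88813018798828
5939.5 325.0 182.0 44.9222526550293
220.5 245.5 138.0 9.65670394897461
rim [0.58582172 0.00136366] 0.09557450402687001
bowl out [0.58600266 0.00158912] 0.11596458402205995
hub [0.58368753 0.00881379 0.24      ] [0.58527763 0.00332295 0.224     ]
slots [ 0.66815306 -0.04615297  0.214     ] [0.50149919 0.04945047 0.214     ] 0.19212893733304534 ang -29.84137173399807 mid [0.58482613 0.00164875 0.214     ]
inner [ 0.6400588  -0.03076651  0.214     ] [0.53130074 0.03364349 0.214     ] 0.12640000776743474 -30.635372484349
tab top outer [0.57952612 0.19651601 0.24      ]
tab top outer2 [0.54383297 0.19150104 0.24      ]
nose [0.57338441 0.10769518 0.214     ]
guide [0.56978033 0.13673071 0.22      ]
jar [0.68200924 0.17152827 0.242     ]
s [0.6354465  0.01557224 0.25      ]
s [ 0.59873308 -0.04752509  0.25      ]
s [ 0.53377861 -0.01087847  0.25      ]
s [0.57276275 0.05146018 0.25      ]
depth disc []
(350, 420) 0.8815986
(650, 400) 0.8774188
(107, 85) 0.87086535
(150, 200) 0.907217
(55, 360) 0.8589971
```

Measurements agree: the rotor centre is about (0.585, 0.0015). The rim radius (95.6 mm) and slot spacing (192 mm) match the given sizes. The bar lies at about 97° and the slots at 149.7°, so the rotor needs about 53° clockwise. I'll push the left sleeve (104.7°) along tool −x, which lies at −25° and so needs no turn of the tool. First I raise the tool, close the fingers and approach.

>>> servo_tool:
  deltas:
    - {"dz": -0.8, "hand": 0}
    - {"dx": -0.7, "dy": -0.5, "dz": -1.1, "hand": 0}
    - {"dx": -1.5, "dy": -1.1, "dz": -1.1, "hand": 0}
    - {"dx": -2.3, "dy": -1.65, "dz": -1.1, "hand": 0}
    - {"dx": -3.1, "dy": -2.2, "dz": -1.1, "hand": 0}
    - {"dx": -3.9, "dy": -2.8, "dz": -1.1, "hand": 0}
    - {"dx": -4.7, "dy": -3.4, "dz": -1.1, "hand": 0}
    - {"dx": -5.5, "dy": -4.0, "dz": -1.1, "hand": 0}
    - {"dx": -6.3, "dy": -4.5, "dz": -1.1, "hand": 0}
    - {"dx": -6.9, "dy": -5.0, "dz": -1.1, "hand": 0}

```text
schema error: expected keys dx, dy, dz, ax, ay, az, hand
```

>>> servo_tool:
  deltas:
    - {"dx": -0.4, "dy": -0.25, "dz": 0.2, "hand": 0}
    - {"dx": -0.6, "dy": -0.45, "dz": 0.5, "hand": 0}
    - {"dx": -0.6, "dy": -0.45, "dz": 0.5, "hand": 0}

```text
schema error: expected keys dx, dy, dz, ax, ay, az, hand
```

```bash
cat > look.py <<'E'
import sys,cv2
from h import *
C=np.array([.585,.0015])
s=r.get_state(); t=s["tool_pos"]; e=t[:2]-C
print("clock",s["clock"],"tcp",np.round(t,4),"rot",np.round(s["eef_rot"],3),"F",np.round(s["contact_force"],1),"op",round(float(s["opening"]),3),"n,l mm",np.round(1000*np.array([e@[.906,-.423],e@[.423,.906]]),1))
for n in sys.argv[2:]:
    p,d=eyes.snapshot(n); q=p[:,:,::-1]; cv2.imwrite(f"pics/{n}{sys.argv[1]}r.png",q)
    if n=="top": q=cv2.resize(q[120:240,225:385],None,fx=5,fy=5,interpolation=cv2.INTER_CUBIC)
    if n=="side": q=cv2.resize(q[130:330,180:440],None,fx=3,fy=3,interpolation=cv2.INTER_CUBIC)
    cv2.imwrite(f"pics/{n}{sys.argv[1]}.png",q)
E
python3 look.py 1 top wrist side
```

```text
clock 0.15 tcp [0.2643 0.5659 0.2631] rot [ 0.217  0.976 -0.001 -0.   ] F [-0.7 -0.2  0.8] op 0.998 n,l mm [-529.3  375.7]
```

View pics/top1.png

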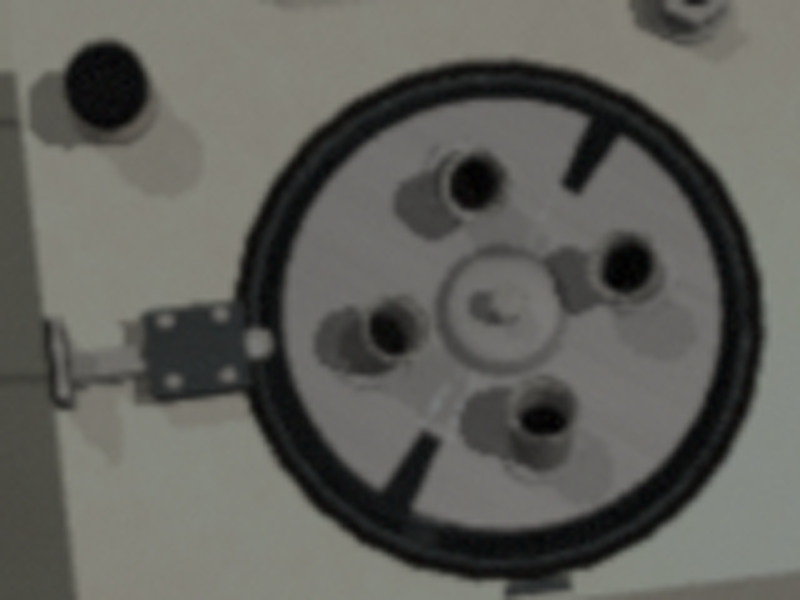

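View pics/wrist1.png

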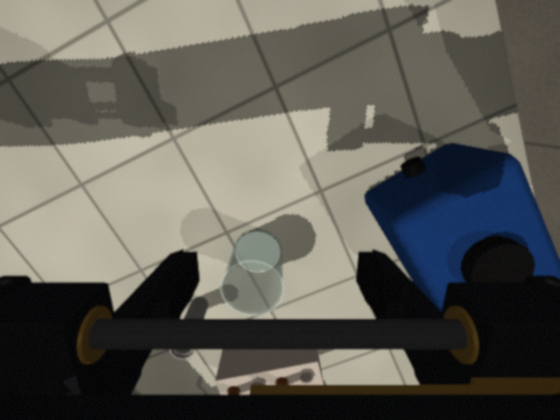

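View pics/side1.png

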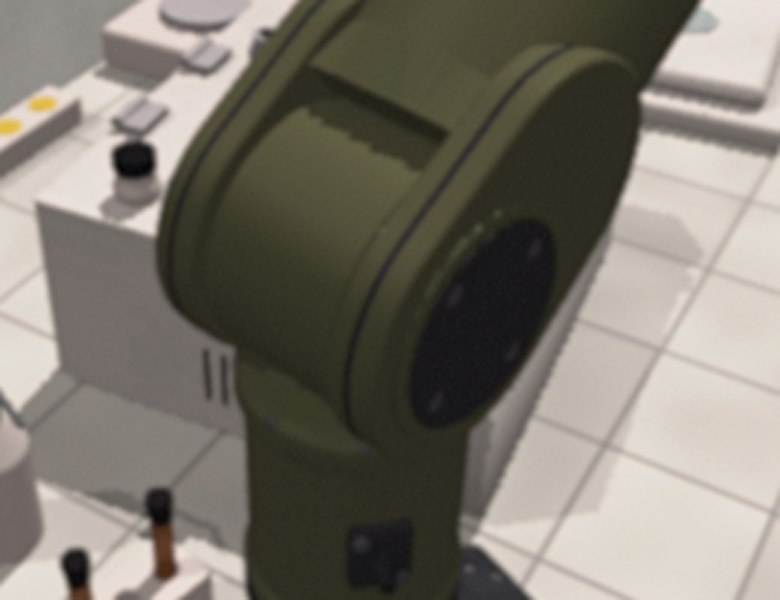

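Both calls were refused because every key is required, so nothing has moved and the pictures show the scene unchanged. I'll send them again in full.

>>> servo_tool:
  deltas:
    - {"dx": 0, "dy": 0, "dz": -0.8, "ax": 0, "ay": 0, "az": 0, "hand": 0}
    - {"dx": -0.7, "dy": -0.5, "dz": -1.1, "ax": 0, "ay": 0, "az": 0, "hand": 0}
    - {"dx": -1.5, "dy": -1.1, "dz": -1.1, "ax": 0, "ay": 0, "az": 0, "hand": 0}
    - {"dx": -2.3, "dy": -1.65, "dz": -1.1, "ax": 0, "ay": 0, "az": 0, "hand": 0}
    - {"dx": -3.1, "dy": -2.2, "dz": -1.1, "ax": 0, "ay": 0, "az": 0, "hand": 0}
    - {"dx": -3.9, "dy": -2.8, "dz": -1.1, "ax": 0, "ay": 0, "az": 0, "hand": 0}
    - {"dx": -4.7, "dy": -3.4, "dz": -1.1, "ax": 0, "ay": 0, "az": 0, "hand": 0}
    - {"dx": -5.5, "dy": -4.0, "dz": -1.1, "ax": 0, "ay": 0, "az": 0, "hand": 0}
    - {"dx": -6.3, "dy": -4.5, "dz": -1.1, "ax": 0, "ay": 0, "az": 0, "hand": 0}
    - {"dx": -6.9, "dy": -5.0, "dz": -1.1, "ax": 0, "ay": 0, "az": 0, "hand": 0}

```text
clock: 1.55
tool_pos: [0.5138, 0.1171, 0.3298]
eef_rot: [0.217, 0.976, 0.0, 0.0]
contact_force: [0.5, 0.1, 0.3]
opening: 0.005
```

```bash
python3 look.py 2 wrist
```

```text
clock 1.55 tcp [0.5138 0.1171 0.3298] rot [0.217 0.976 0.    0.   ] F [0.5 0.1 0.3] op 0.005 n,l mm [-113.4   74.6]
```

View pics/wrist2.png

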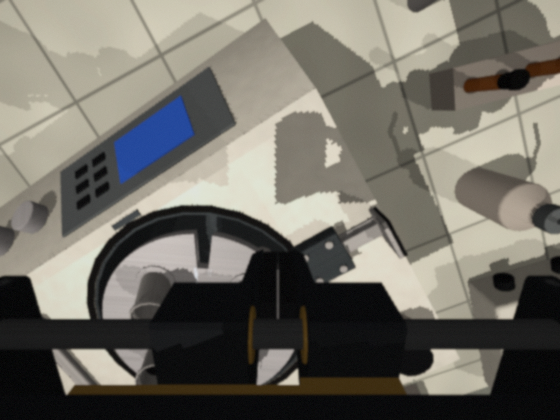

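The wrist view shows the near slot at (203,245), the guide at (325,255) and the tab at (390,232), with the arm clear of everything. I'll come down beside the left sleeve.

>>> servo_tool:
  deltas:
    - {"dx": -0.3, "dy": -0.3, "dz": 0.2, "ax": 0, "ay": 0, "az": 0, "hand": 0}
    - {"dx": -0.5, "dy": -0.4, "dz": 0.6, "ax": 0, "ay": 0, "az": 0, "hand": 0}
    - {"dx": -0.5, "dy": -0.4, "dz": 1.0, "ax": 0, "ay": 0, "az": 0, "hand": 0}
    - {"dx": -0.5, "dy": -0.4, "dz": 1.3, "ax": 0, "ay": 0, "az": 0, "hand": 0}
    - {"dx": -0.5, "dy": -0.4, "dz": 1.3, "ax": 0, "ay": 0, "az": 0, "hand": 0}

```text
clock: 2.22
tool_pos: [0.5287, 0.0849, 0.2507]
eef_rot: [0.217, 0.976, -0.001, -0.001]
contact_force: [-1.2, -0.2, 0.3]
opening: 0.002
```

```bash
python3 look.py 3 top wrist side
```

```text
clock 2.225 tcp [0.5287 0.0849 0.2507] rot [ 0.217  0.976 -0.001 -0.001] F [-1.2 -0.2  0.3] op 0.002 n,l mm [-86.3  51.8]
```

View pics/top3.png

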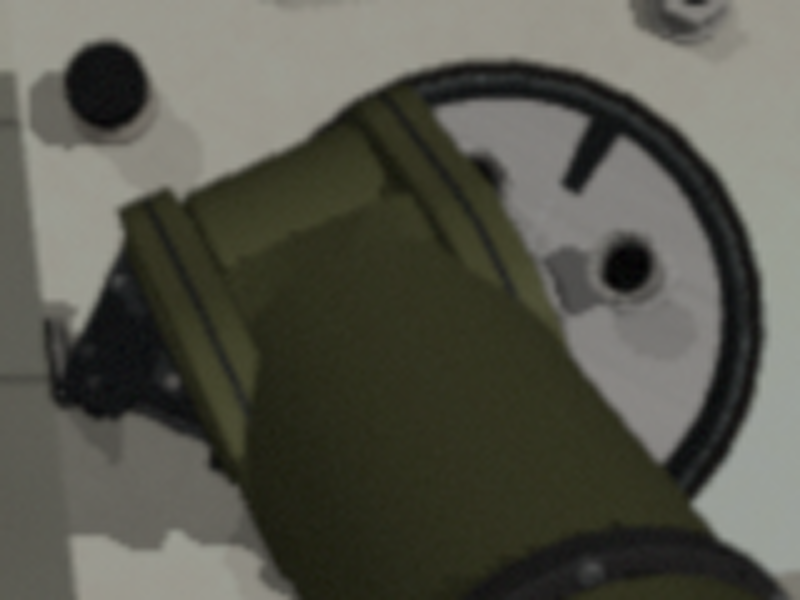

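View pics/wrist3.png

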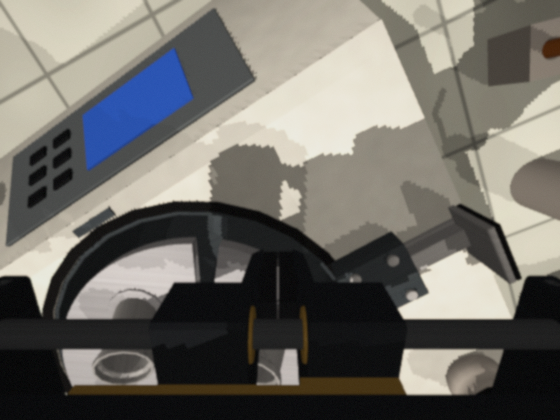

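View pics/side3.png

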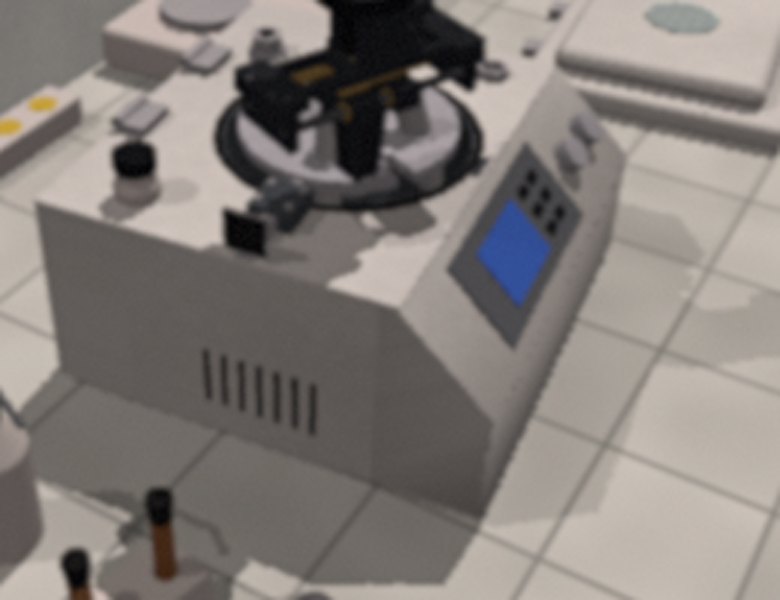

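The side view shows the fingertip about 40 px below the gripper, standing between the left sleeve and the rim. I'll push slowly along tool −x.

>>> servo_tool:
  deltas:
    - {"dx": -0.2, "dy": 0, "dz": 0, "ax": 0, "ay": 0, "az": 0, "hand": 0}
    - {"dx": -0.35, "dy": 0, "dz": 0, "ax": 0, "ay": 0, "az": 0, "hand": 0}
    - {"dx": -0.45, "dy": 0, "dz": 0, "ax": 0, "ay": 0, "az": 0, "hand": 0}
    - {"dx": -0.55, "dy": 0, "dz": 0, "ax": 0, "ay": 0, "az": 0, "hand": 0}
    - {"dx": -0.65, "dy": 0, "dz": 0, "ax": 0, "ay": 0, "az": 0, "hand": 0}
    - {"dx": -0.75, "dy": 0, "dz": 0, "ax": 0, "ay": 0, "az": 0, "hand": 0}
    - {"dx": -0.85, "dy": 0, "dz": 0, "ax": 0, "ay": 0, "az": 0, "hand": 0}
    - {"dx": -0.92, "dy": 0, "dz": 0, "ax": 0, "ay": 0, "az": 0, "hand": 0}
    - {"dx": -0.97, "dy": 0, "dz": 0, "ax": 0, "ay": 0, "az": 0, "hand": 0}
    - {"dx": -1.0, "dy": 0, "dz": 0, "ax": 0, "ay": 0, "az": 0, "hand": 0}

```text
clock: 3.62
tool_pos: [0.5842, 0.059, 0.2517]
eef_rot: [0.217, 0.976, -0.0, 0.0]
contact_force: [0.7, 2.2, -0.2]
opening: 0.007
```

```bash
python3 look.py 4 top wrist side
```

```text
clock 3.625 tcp [0.5842 0.059  0.2517] rot [ 0.217  0.976 -0.     0.   ] F [ 0.7  2.2 -0.2] op 0.007 n,l mm [-25.   51.8]
```

View pics/top4.png

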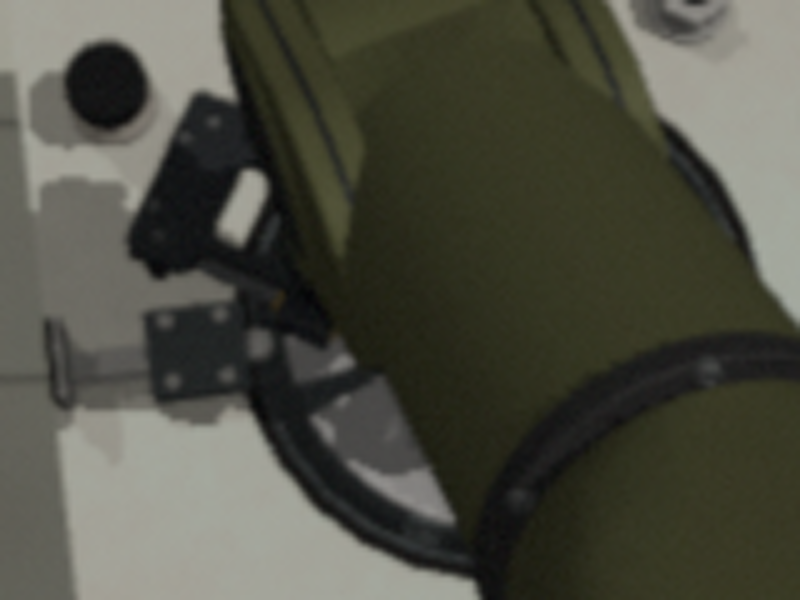

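View pics/wrist4.png

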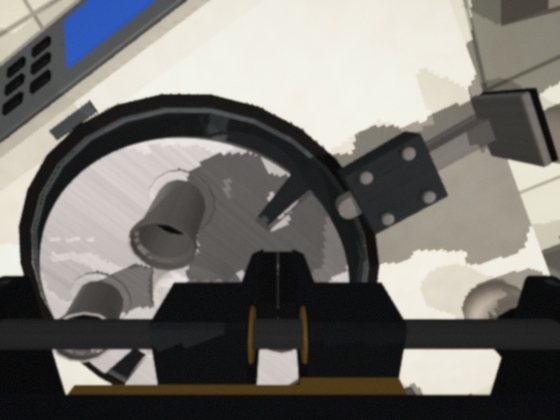

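View pics/side4.png

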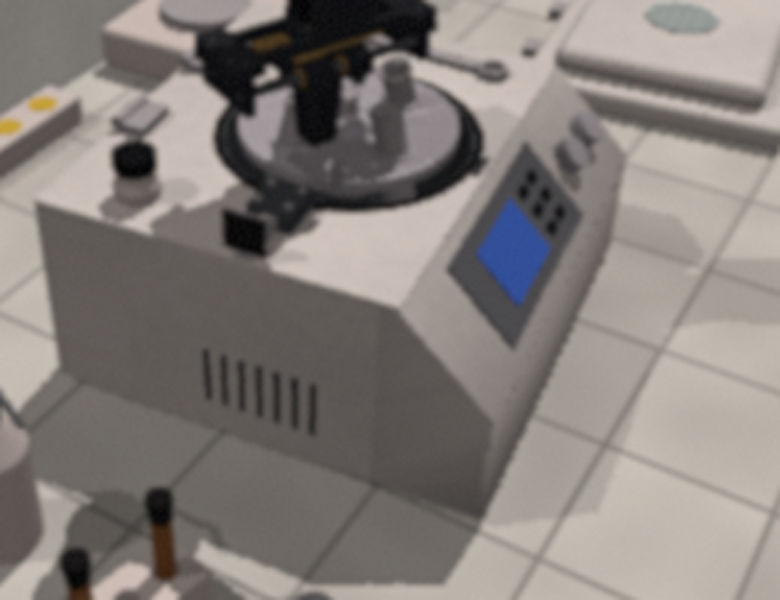

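The slot now lies close to the bar: in the wrist view it runs from about (268,220) to (310,178), with the nose at (347,205). I'll measure the angle in both views.

```bash
cat > ang.py <<'E'
from h import *
import json,sys
C=np.array([.585,.0015])
A=lambda p:(round(float(np.degrees(np.arctan2(*(p[:2]-C)[::-1]))),1),round(1000*float(np.linalg.norm(p[:2]-C)),1))
def Z(u,v): return ((u+.5)/5-.5+225,(v+.5)/5-.5+120)
for a in sys.argv[1:]:
    n,u,v,z=a.split(","); u,v,z=float(u),float(v),float(z)
    m=eyes.camera_model("wrist" if n=="w" else "top")
    if n=="t": u,v=Z(u,v)
    print(a,A(ray(m,u,v,z)))
E
python3 ang.py w,268,220,.214 w,310,178,.214 w,347,205,.214 w,397,185,.22 w,440,140,.214 t,303,402,.214 t,375,372,.214 t,260,343,.214 t,193,350,.22
python3 - <<'E'
import cv2
p=cv2.imread("pics/wrist4r.png")[100:260,230:430]; cv2.imwrite("pics/w4z.png",cv2.resize(p,None,fx=4,fy=4,interpolation=cv2.INTER_CUBIC))
E
```

```text
w,268,220,.214 (111.3, 67.3)
w,310,178,.214 (111.4, 100.9)
w,347,205,.214 (97.3, 107.7)
w,397,185,.22 (96.5, 135.0)
w,440,140,.214 (99.3, 165.7)
t,303,402,.214 (113.3, 95.7)
t,375,372,.214 (114.2, 61.7)
t,260,343,.214 (96.2, 106.8)
t,193,350,.22 (96.4, 136.1)
```

View pics/w4z.png

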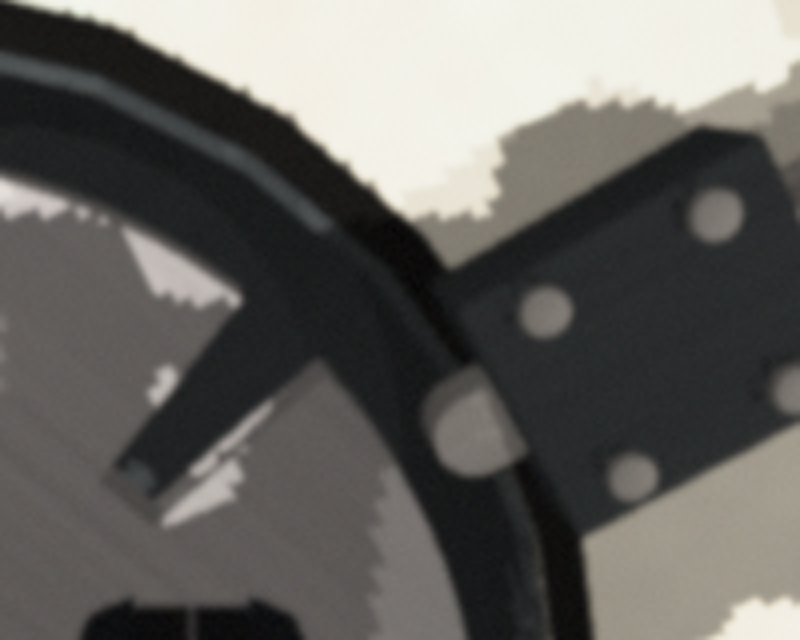

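```bash
python3 ang.py w,300,182,.214 w,290.5,174.5,.214 w,309.5,189.5,.214 w,263,225.6,.214 w,256.3,221.2,.214 w,270,230.5,.214 w,348,206,.214
```

```text
w,300,182,.214 (112.8, 95.6)
w,290.5,174.5,.214 (116.8, 95.4)
w,309.5,189.5,.214 (108.7, 96.3)
w,263,225.6,.214 (111.0, 62.8)
w,256.3,221.2,.214 (115.3, 62.3)
w,270,230.5,.214 (106.5, 63.5)
w,348,206,.214 (96.9, 107.9)
```

The slot is at about 112.3° and the bar at 96.7°, so about 15.6° remains, which is roughly 14 mm of push. I'll go 12 mm slowly and measure again.

>>> servo_tool:
  deltas:
    - {"dx": -0.05, "dy": 0, "dz": 0, "ax": 0, "ay": 0, "az": 0, "hand": 0}
    - {"dx": -0.1, "dy": 0, "dz": 0, "ax": 0, "ay": 0, "az": 0, "hand": 0}
    - {"dx": -0.14, "dy": 0, "dz": 0, "ax": 0, "ay": 0, "az": 0, "hand": 0}
    - {"dx": -0.17, "dy": 0, "dz": 0, "ax": 0, "ay": 0, "az": 0, "hand": 0}
    - {"dx": -0.19, "dy": 0, "dz": 0, "ax": 0, "ay": 0, "az": 0, "hand": 0}
    - {"dx": -0.2, "dy": 0, "dz": 0, "ax": 0, "ay": 0, "az": 0, "hand": 0}
    - {"dx": -0.2, "dy": 0, "dz": 0, "ax": 0, "ay": 0, "az": 0, "hand": 0}

```text
clock: 4.65
tool_pos: [0.5949, 0.0543, 0.2517]
eef_rot: [0.217, 0.976, -0.0, 0.0]
contact_force: [0.2, 0.2, 0.7]
opening: 0.004
```

```bash
python3 look.py 5 wrist;python3 - <<'E'
import cv2
p=cv2.imread("pics/wrist5r.png")[100:260,230:430]; cv2.imwrite("pics/w5z.png",cv2.resize(p,None,fx=4,fy=4,interpolation=cv2.INTER_CUBIC))
E
```

```text
clock 4.65 tcp [0.5949 0.0543 0.2517] rot [ 0.217  0.976 -0.     0.   ] F [0.2 0.2 0.7] op 0.004 n,l mm [-13.4  52. ]
```

View pics/w5z.png

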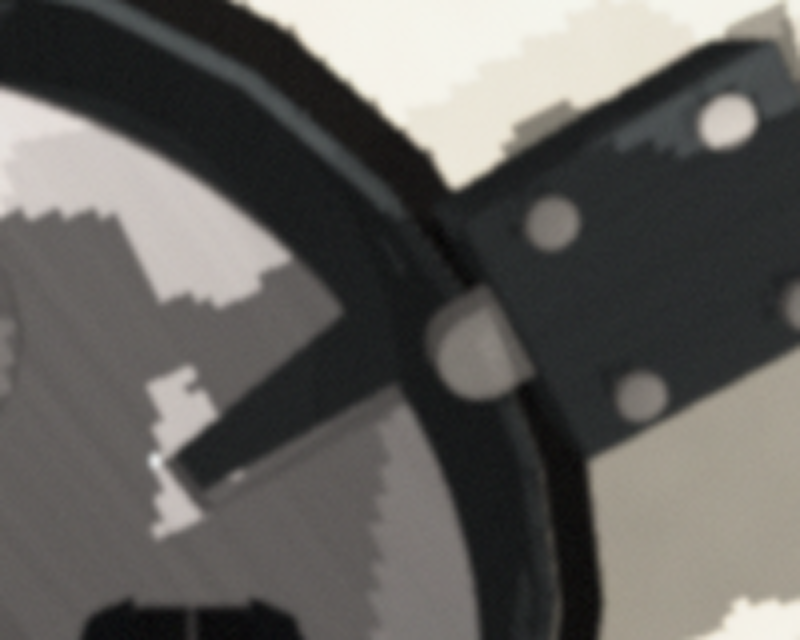

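```bash
python3 ang.py w,322.8,188.9,.214 w,315.4,177.9,.214 w,330.1,200.1,.214 w,276.6,221.1,.214 w,271.6,214.6,.214 w,281.6,227.6,.214 w,351,186.5,.214 w,395.5,167,.22
```

```text
w,322.8,188.9,.214 (100.5, 95.0)
w,315.4,177.9,.214 (105.1, 95.4)
w,330.1,200.1,.214 (95.8, 95.2)
w,276.6,221.1,.214 (100.0, 63.2)
w,271.6,214.6,.214 (104.4, 63.3)
w,281.6,227.6,.214 (95.5, 63.5)
w,351,186.5,.214 (96.4, 108.7)
w,395.5,167,.22 (96.1, 132.6)
```

The slot is at 100.2° and the bar at about 96.5°, so about 3.5 mm more.

>>> servo_tool:
  deltas:
    - {"dx": -0.03, "dy": 0, "dz": 0, "ax": 0, "ay": 0, "az": 0, "hand": 0}
    - {"dx": -0.05, "dy": 0, "dz": 0, "ax": 0, "ay": 0, "az": 0, "hand": 0}
    - {"dx": -0.06, "dy": 0, "dz": 0, "ax": 0, "ay": 0, "az": 0, "hand": 0}
    - {"dx": -0.06, "dy": 0, "dz": 0, "ax": 0, "ay": 0, "az": 0, "hand": 0}

```text
clock: 5.2
tool_pos: [0.5982, 0.0528, 0.2517]
eef_rot: [0.217, 0.976, -0.0, 0.0]
contact_force: [-0.2, 0.2, -0.2]
opening: 0.006
```

```bash
python3 look.py 6 wrist;python3 - <<'E'
import cv2
p=cv2.imread("pics/wrist6r.png")[100:260,230:430]; cv2.imwrite("pics/w6z.png",cv2.resize(p,None,fx=4,fy=4,interpolation=cv2.INTER_CUBIC))
E
```

```text
clock 5.2 tcp [0.5982 0.0528 0.2517] rot [ 0.217  0.976 -0.     0.   ] F [-0.2  0.2 -0.2] op 0.006 n,l mm [-9.7 52.1]
```

View pics/w6z.png

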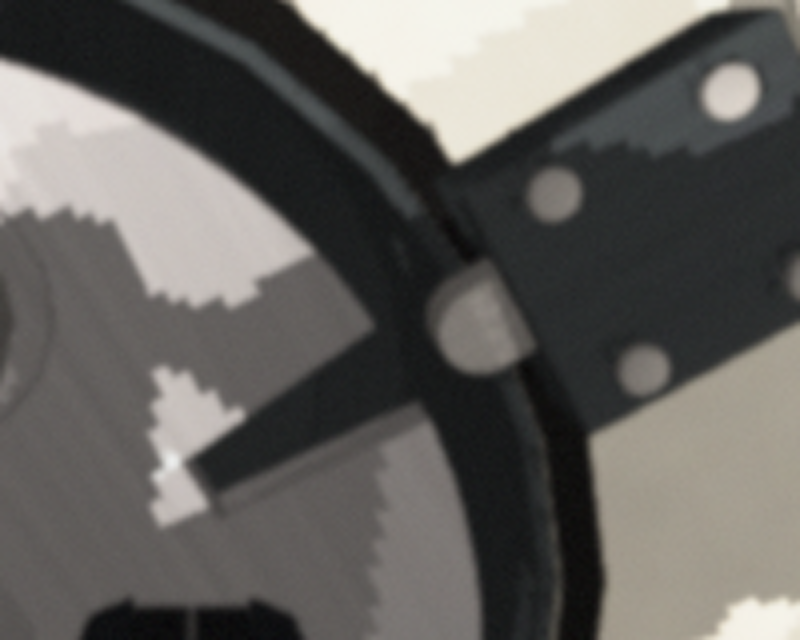

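```bash
python3 ang.py w,323.4,180.9,.214 w,336.1,205.1,.214 w,277.1,215.4,.214 w,285.1,228.1,.214 w,351,180.5,.214 w,396.5,160.5,.22
```

```text
w,323.4,180.9,.214 (100.9, 95.7)
w,336.1,205.1,.214 (91.3, 95.2)
w,277.1,215.4,.214 (99.6, 63.4)
w,285.1,228.1,.214 (91.4, 63.4)
w,351,180.5,.214 (96.3, 108.4)
w,396.5,160.5,.22 (96.0, 132.6)
```

The slot is at 95.8° and the bar at 96.2°, so they agree within 0.5°. I'll back the finger off, rise, and go outside the tab while turning the tool 31.4° so its y axis lies along the bar.

>>> servo_tool:
  deltas:
    - {"dx": 0.25, "dy": 0, "dz": 0, "ax": 0, "ay": 0, "az": 0, "hand": 0}
    - {"dx": 0.3, "dy": 0, "dz": -0.4, "ax": 0, "ay": 0, "az": 0, "hand": 0}
    - {"dx": 0.3, "dy": 0, "dz": -1.0, "ax": 0, "ay": 0, "az": 0, "hand": 0}
    - {"dx": 0.8, "dy": 0.6, "dz": -1.2, "ax": 0, "ay": 0, "az": -1.3, "hand": 0}
    - {"dx": 1.3, "dy": 1.3, "dz": -1.2, "ax": 0, "ay": 0, "az": -2.6, "hand": 0}
    - {"dx": 1.7, "dy": 2.0, "dz": -1.2, "ax": 0, "ay": 0, "az": -3.9, "hand": 0}
    - {"dx": 1.9, "dy": 2.5, "dz": -1.2, "ax": 0, "ay": 0, "az": -5.2, "hand": 0}
    - {"dx": 1.9, "dy": 2.5, "dz": -1.2, "ax": 0, "ay": 0, "az": -5.2, "hand": 0}
    - {"dx": 1.9, "dy": 2.5, "dz": -1.2, "ax": 0, "ay": 0, "az": -5.2, "hand": 0}

```text
clock: 6.38
tool_pos: [0.5587, 0.2354, 0.3235]
eef_rot: [-0.052, 0.999, -0.001, 0.0]
contact_force: [0.2, -1.1, 0.1]
opening: -0.0
```

```bash
python3 look.py 7 top wrist side; python3 -c "
from h import *;print(np.round(r.get_state()['q'],2))"
```

```text
clock 6.375 tcp [0.5587 0.2354 0.3235] rot [-0.052  0.999 -0.001  0.   ] F [ 0.2 -1.1  0.1] op -0.0 n,l mm [-122.7  200.8]
[-0.28  0.61 -0.35  1.54  0.23  1.03  0.99]
```

View pics/top7.png

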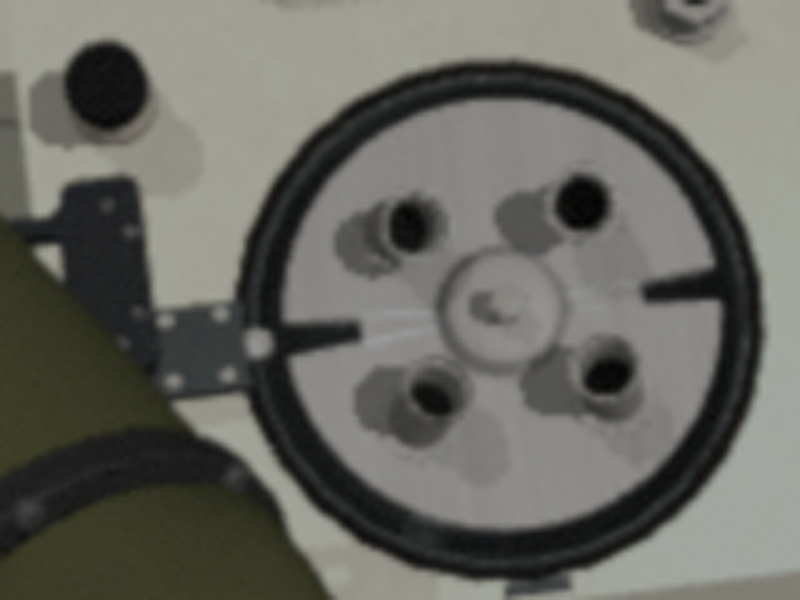

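View pics/side7.png

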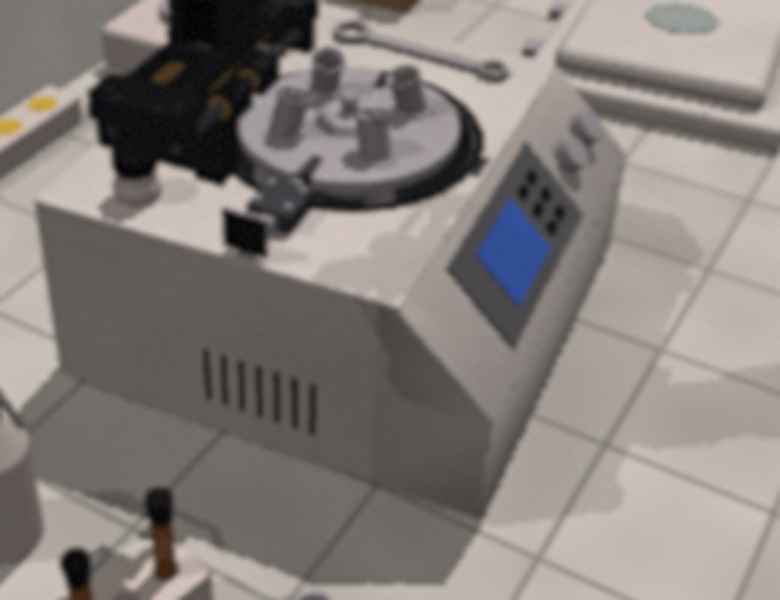

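View pics/wrist7.png

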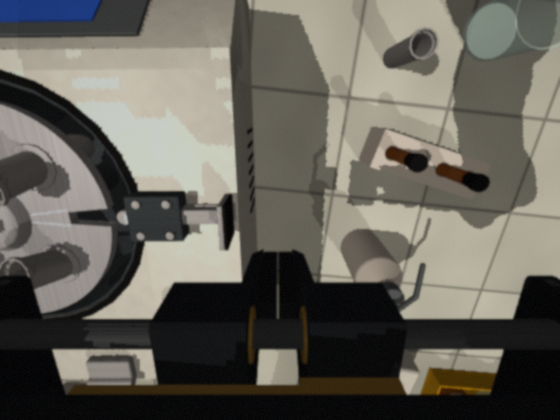

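```bash
python3 ang.py w,234,195,.24 w,231,248,.206 w,118,217,.214 w,155,217,.22 t,285,340,.214 t,722,283,.214 t,358,332,.214 t,643,292,.214; python3 -c "
from h import *
m=eyes.camera_model('wrist')
for u,v,z in [(234,195,.24),(232,222,.24),(221,196,.24)]: print(ray(m,u,v,z))
for p in [(.5631,.1973,.24),(.563-.018*-.994,.1973+.018*.111,.24),(.545,.1953,.24)]: print(proj(m,p))"; python3 - <<'E'
import cv2
p=cv2.imread("pics/wrist7r.png")[170:290,100:300]; cv2.imwrite("pics/w7z.png",cv2.resize(p,None,fx=4,fy=4,interpolation=cv2.INTER_CUBIC))
E
```

```text
w,234,195,.24 (103.4, 206.4)
w,231,248,.206 (86.7, 197.1)
w,118,217,.214 (96.2, 103.7)
w,155,217,.22 (97.1, 137.0)
t,285,340,.214 (96.3, 95.8)
t,722,283,.214 (-83.1, 96.5)
t,358,332,.214 (96.7, 63.8)
t,643,292,.214 (-82.4, 61.8)
[0.53702652 0.20221654 0.24      ]
[0.55788995 0.20196495 0.24      ]
[0.53875021 0.19297855 0.24      ]
[225.33751398 227.89106898]
[226.79893436 249.66166824]
[223.81689987 204.57308684]
```

View pics/w7z.png

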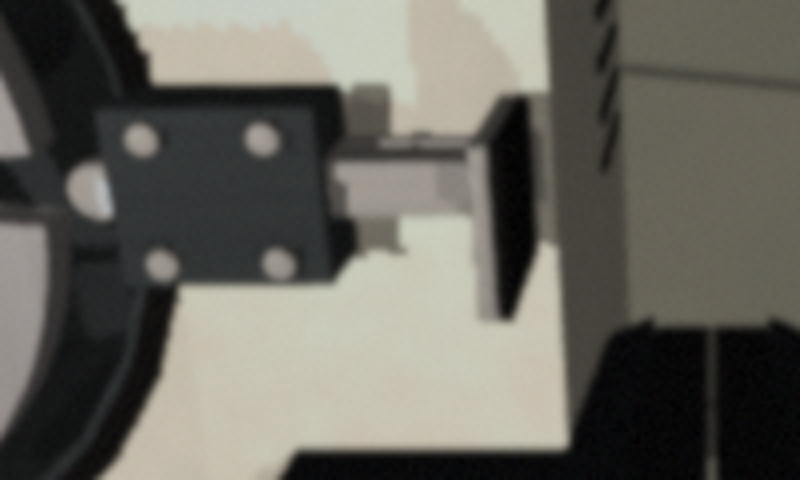

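The predicted tab corners land within 2 px of the seen ones, at (222,205) and (224,250), and both slots read within 1° of the bar. I'll come down outside the tab.

>>> servo_tool:
  deltas:
    - {"dx": 0, "dy": 0.05, "dz": 0.5, "ax": 0, "ay": 0, "az": 0, "hand": 0}
    - {"dx": 0, "dy": 0.05, "dz": 1.0, "ax": 0, "ay": 0, "az": 0, "hand": 0}
    - {"dx": 0, "dy": 0.05, "dz": 1.4, "ax": 0, "ay": 0, "az": 0, "hand": 0}
    - {"dx": 0, "dy": 0.05, "dz": 1.4, "ax": 0, "ay": 0, "az": 0, "hand": 0}

```text
clock: 7.02
tool_pos: [0.5573, 0.2383, 0.2382]
eef_rot: [-0.053, 0.999, -0.001, -0.002]
contact_force: [-0.4, 0.9, -0.1]
opening: 0.006
```

```bash
python3 look.py 8 side wrist
```

```text
clock 7.025 tcp [0.5573 0.2383 0.2382] rot [-0.053  0.999 -0.001 -0.002] F [-0.4  0.9 -0.1] op 0.006 n,l mm [-125.3  202.8]
```

View pics/side8.png

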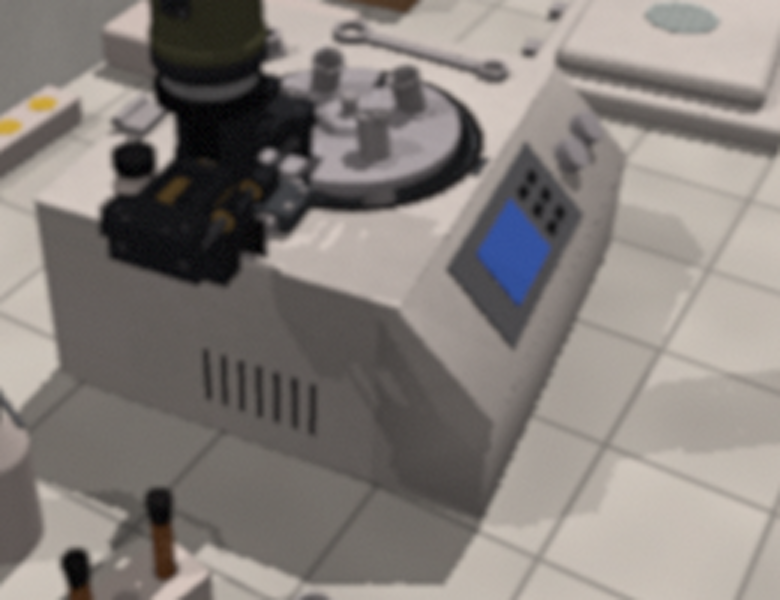

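View pics/wrist8.png

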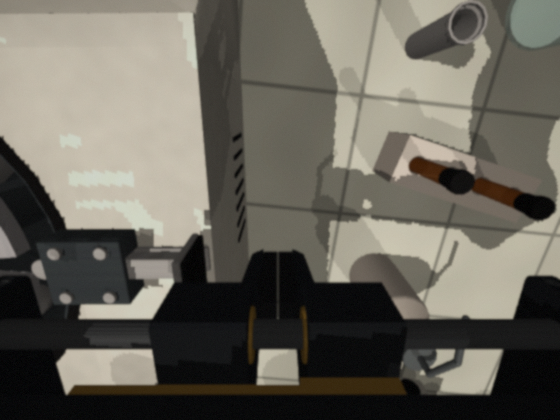

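The finger stands outside the tab, with the tab face at about (195,262) in the wrist view and the finger at (278,260). I'll push it in along tool −y.

>>> servo_tool:
  deltas:
    - {"dx": 0, "dy": -0.15, "dz": 0, "ax": 0, "ay": 0, "az": 0, "hand": 0}
    - {"dx": 0, "dy": -0.3, "dz": 0, "ax": 0, "ay": 0, "az": 0, "hand": 0}
    - {"dx": 0, "dy": -0.4, "dz": 0, "ax": 0, "ay": 0, "az": 0, "hand": 0}
    - {"dx": 0, "dy": -0.48, "dz": 0, "ax": 0, "ay": 0, "az": 0, "hand": 0}
    - {"dx": 0, "dy": -0.56, "dz": 0, "ax": 0, "ay": 0, "az": 0, "hand": 0}
    - {"dx": 0, "dy": -0.63, "dz": 0, "ax": 0, "ay": 0, "az": 0, "hand": 0}
    - {"dx": 0, "dy": -0.7, "dz": 0, "ax": 0, "ay": 0, "az": 0, "hand": 0}
    - {"dx": 0, "dy": -0.75, "dz": 0, "ax": 0, "ay": 0, "az": 0, "hand": 0}
    - {"dx": 0, "dy": -0.75, "dz": 0, "ax": 0, "ay": 0, "az": 0, "hand": 0}

```text
clock: 8.25
tool_pos: [0.563, 0.1948, 0.2398]
eef_rot: [-0.054, 0.999, -0.0, 0.0]
contact_force: [0.8, 1.4, 1.2]
opening: 0.003
```

```bash
python3 look.py 9 side wrist
```

```text
clock 8.25 tcp [0.563  0.1948 0.2398] rot [-0.054  0.999 -0.     0.   ] F [0.8 1.4 1.2] op 0.003 n,l mm [-101.7  165.8]
```

View pics/wrist9.png

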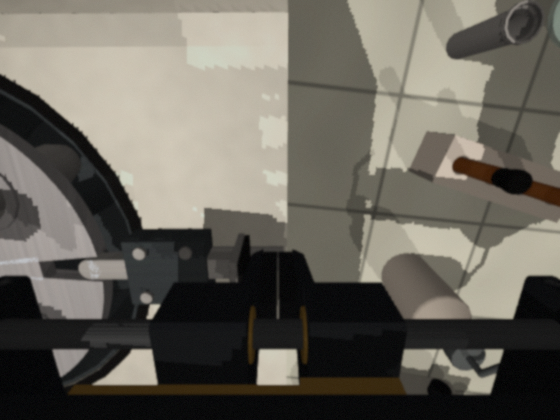

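View pics/side9.png

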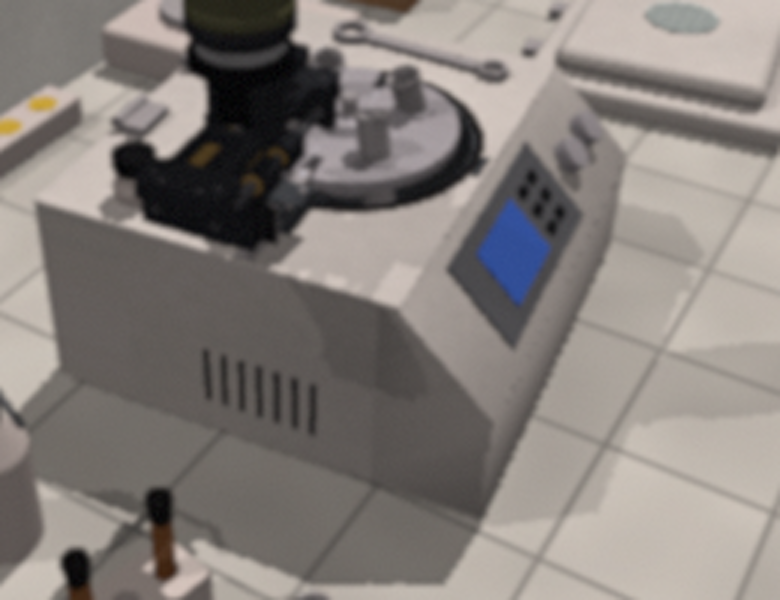

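The nose is at (89,268), well into the slot. About 28 px of gap remains between the tab and the guide, so I'll keep pushing.

>>> servo_tool:
  deltas:
    - {"dx": 0, "dy": -0.06, "dz": 0, "ax": 0, "ay": 0, "az": 0, "hand": 0}
    - {"dx": 0, "dy": -0.12, "dz": 0, "ax": 0, "ay": 0, "az": 0, "hand": 0}
    - {"dx": 0, "dy": -0.17, "dz": 0, "ax": 0, "ay": 0, "az": 0, "hand": 0}
    - {"dx": 0, "dy": -0.21, "dz": 0, "ax": 0, "ay": 0, "az": 0, "hand": 0}
    - {"dx": 0, "dy": -0.25, "dz": 0, "ax": 0, "ay": 0, "az": 0, "hand": 0}
    - {"dx": 0, "dy": -0.25, "dz": 0, "ax": 0, "ay": 0, "az": 0, "hand": 0}

```text
clock: 9.1
tool_pos: [0.5644, 0.1798, 0.2396]
eef_rot: [-0.054, 0.999, -0.0, -0.0]
contact_force: [0.1, 1.2, 0.3]
opening: 0.005
```

```bash
python3 look.py 10 wrist
```

```text
clock 9.1 tcp [0.5644 0.1798 0.2396] rot [-0.054  0.999 -0.    -0.   ] F [0.1 1.2 0.3] op 0.005 n,l mm [-94.1 152.8]
```

View pics/wrist10.png

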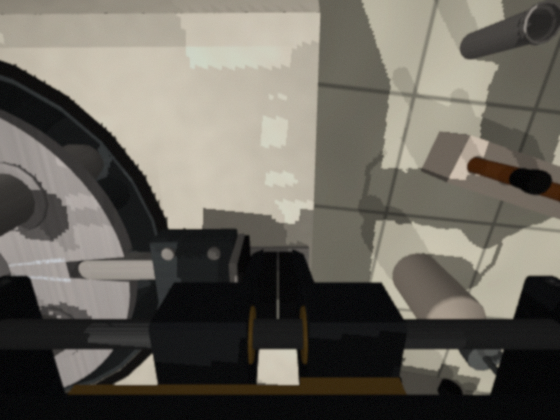

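The gap is nearly closed, with the tab at (243,250) almost against the guide and no stop force yet. I'll take the last few millimetres in small steps.

>>> servo_tool:
  deltas:
    - {"dx": 0, "dy": -0.03, "dz": 0, "ax": 0, "ay": 0, "az": 0, "hand": 0}
    - {"dx": 0, "dy": -0.06, "dz": 0, "ax": 0, "ay": 0, "az": 0, "hand": 0}
    - {"dx": 0, "dy": -0.08, "dz": 0, "ax": 0, "ay": 0, "az": 0, "hand": 0}
    - {"dx": 0, "dy": -0.08, "dz": 0, "ax": 0, "ay": 0, "az": 0, "hand": 0}

```text
clock: 9.65
tool_pos: [0.5645, 0.1788, 0.2398]
eef_rot: [-0.055, 0.998, 0.002, 0.0]
contact_force: [-0.3, 7.2, -3.1]
opening: 0.004
```

It has stopped: 7 N, and only 1 mm moved of the 4.8 mm commanded. One slightly harder push will confirm that.

>>> servo_tool:
  deltas:
    - {"dx": 0, "dy": -0.04, "dz": 0, "ax": 0, "ay": 0, "az": 0, "hand": 0}
    - {"dx": 0, "dy": -0.06, "dz": 0, "ax": 0, "ay": 0, "az": 0, "hand": 0}
    - {"dx": 0, "dy": -0.06, "dz": 0, "ax": 0, "ay": 0, "az": 0, "hand": 0}

```text
clock: 10.02
tool_pos: [0.5645, 0.1786, 0.2399]
eef_rot: [-0.056, 0.998, 0.005, 0.0]
contact_force: [-0.9, 12.9, -5.0]
opening: -0.0
```

>>> servo_tool:
  deltas:
    - {"dx": 0, "dy": 0.3, "dz": 0, "ax": 0, "ay": 0, "az": 0, "hand": 0}
    - {"dx": 0, "dy": 0.8, "dz": 0, "ax": 0, "ay": 0, "az": 0, "hand": 0}
    - {"dx": 0, "dy": 0.9, "dz": -0.7, "ax": 0, "ay": 0, "az": 0, "hand": 0}
    - {"dx": 0, "dy": 1.0, "dz": -1.4, "ax": 0, "ay": 0, "az": 0, "hand": 0}
    - {"dx": 0, "dy": 1.9, "dz": -1.6, "ax": 0, "ay": 0, "az": 0, "hand": 0}
    - {"dx": 0, "dy": 2.8, "dz": -1.6, "ax": 0, "ay": 0, "az": 0, "hand": 0}
    - {"dx": 0, "dy": 3.4, "dz": -1.6, "ax": 0, "ay": 0, "az": 0, "hand": 0}
    - {"dx": 0, "dy": 3.4, "dz": -1.6, "ax": 0, "ay": 0, "az": 0, "hand": 0}

```text
clock: 11.02
tool_pos: [0.5415, 0.378, 0.3353]
eef_rot: [-0.056, 0.998, 0.0, -0.001]
contact_force: [0.4, -0.9, -0.1]
opening: 0.003
```

```bash
python3 look.py 11 top side
```

```text
clock 11.025 tcp [0.5415 0.378  0.3353] rot [-0.056  0.998  0.    -0.001] F [ 0.4 -0.9 -0.1] op 0.003 n,l mm [-198.7  322.7]
```

View pics/top11.png

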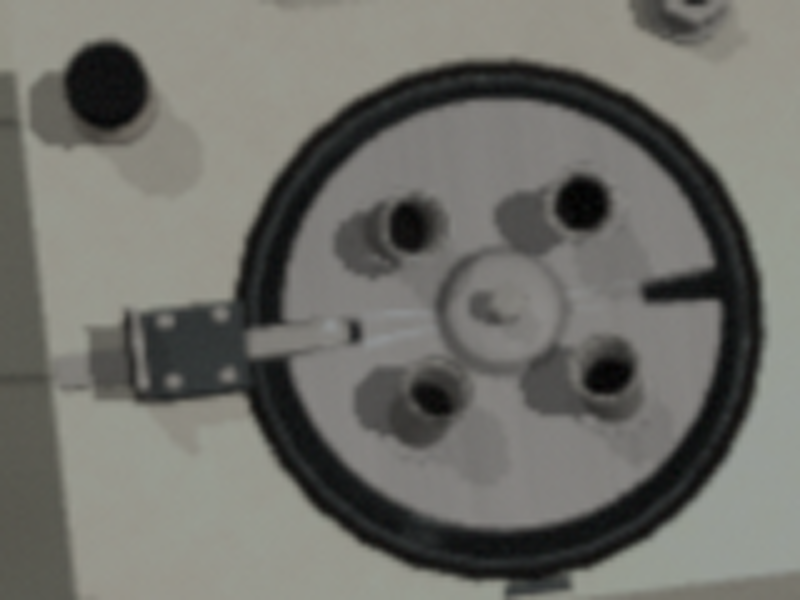

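View pics/side11.png

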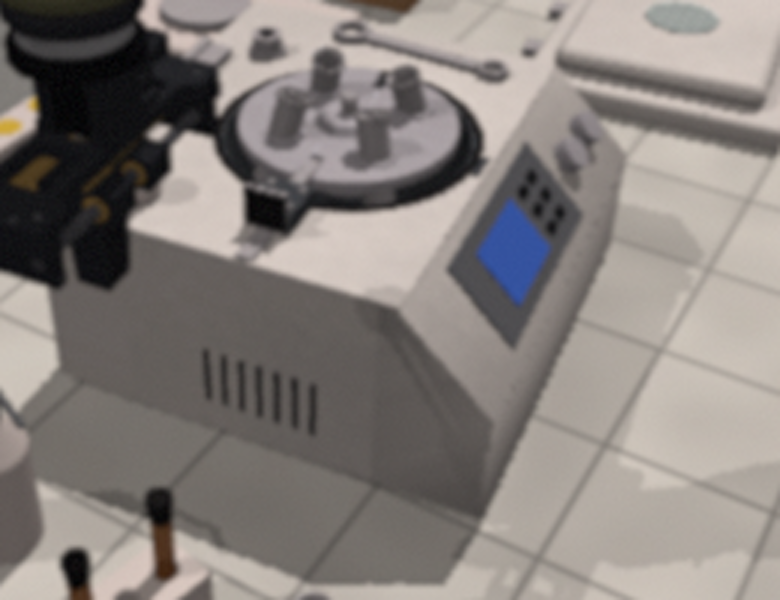

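The bar fills the slot, its nose at about (350,332), and the tab at (133,350) lies against the guide. One numeric check before I hand it in.

```bash
python3 ang.py t,350,332,.214 t,129,350,.24 t,722,283,.214 t,643,292,.214 && python3 -c "
from h import *; print(r.finish_job())"
```

```text
t,350,332,.214 (96.3, 67.2)
t,129,350,.24 (96.4, 162.5)
t,722,283,.214 (-83.1, 96.5)
t,643,292,.214 (-82.4, 61.8)
the job is handed in; nothing more can be done
None
```

The rotor is locked: I turned it until a slot faced the lock bar, then pushed the bar fully home through the slot. The job was handed in at about 11 s of the 51 s allowed; the hand-in gives no verdict.

- **Rotor:** I pushed one sleeve with the closed fingertips, turning the rotor about 54° clockwise. Before I pushed the bar, the slot measured 95.8° and the bar 96.2°.
- **Bar:** I pushed the thumb tab in until it stopped. The force rose to 13 N while the tip moved only 0.2 mm more.
- **Last check, from the top camera:** the nose is 67.2 mm from the axis (68 expected) and the tab face 162.5 mm (163 expected). The free slot opposite lies within about 1.3° of the bar line.
- **Surroundings:** the last pictures show the nut, spanner, jar, tubes and wash bottle where they were. They do not show the beaker and spare sleeve, which the arm did not go near. The arm is clear of everything.

The first two move calls were refused because I had left out some keys, so nothing moved then. I judged the rotor seated by eye only, from the pictures.

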